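Load a thread spool into the spring holder

TASK

Load the large thread spool lying on its wooden rest into the spring holder. Push one end of it against the spring plunger, tip the other end down behind the fixed end wall and leave the spool lying level, fully home on the holder's floor between plunger and wall. Do it by feel and gently: press the spring in only as far as needed, never driving the plunger back onto its stop, do not force the spool, and leave the other things where they are.

Things in the scene. Friction and masses are not known exactly. Their poses are not given: they have to be found in the camera images.
- spool_center (a point): Centre of the large thread spool (a plain cylinder 32.4 mm in diameter, 58 mm long, 50 g, pale thread, wooden flanges). The z axis of this frame is the spool's long axis; both ends are alike. At the start it lies level on the wooden rest, its axis 32 mm above the bench, clear to be grasped across its diameter from above.
- stand: Spring holder, fixed: wooden plate 136 x 64 x 10 mm (origin on its underside 10 mm to +x of its middle, x along the bay, z up) with an aluminium bay on it. The bay is clamped where it was last left, up to 10 mm either way along x from the nominal place; this offset is not measured: find it by touch or sight. Beyond 13 mm from the middle line fingers have room down to 17 mm above the bench.
- seat (a point): Where the seated spool's centre lies with the bay at its nominal place: 46 mm above the stand's origin (the true seat is up to 10 mm off along x with the bay). The V-shaped floor, 25 mm wide, carries the spool with its underside 30 mm above the bench, axis along x over the middle line. The spring may clamp the spool 1 to 3 mm too high: a press of some 10 N from above brings it home.
- wall (a point): Middle of the top inner edge of the bay's fixed end wall at the nominal place (29 mm to +x of the seat, 45 mm above the bench, so 15 mm above the spool's underside). The wall is 7 mm thick and 32 mm wide. Like the seat, up to 10 mm off along x.
- button (a point): Centre of the relaxed plunger's face at the nominal place, up to 10 mm off along x with the bay: 23 mm to -x of the seat, 37 mm above the bench, always 52 mm from the wall. Brass button 8 mm in diameter; it slides along -x only and cannot be pressed from above. The spring housing, 30 mm wide, top 52 mm above the bench, begins 21 mm behind this face.
- plunger (a joint): Spring plunger: 0 at rest, grows as the button is pushed back towards -x, hard stop at 0.012 m; 1.2 N per mm. With the spool seated about 0.006 (7 N). For the far end of a spool tilted 20 degrees to pass the wall, its low rim on the floor, 0.0075 to 0.0105 (9 to 12.6 N) is needed. Beyond 0.011 (13.2 N) it counts as driven onto its stop.
- rest: Light wooden rest 66 x 36 x 6 mm, fixed, with a V on which the spool lies along its x axis; origin at the centre of its underside.
- jar: Bystander: clear jar with a screw lid, 64 mm in diameter, 72 mm high, origin at its underside.
- pin_tin: Bystander: round tin 62 mm in diameter, 27 mm high, origin at its underside.
- small_spool: Bystander: small thread spool standing upright, 24 mm in diameter, 46 mm high, origin at its underside.
- jack: Bystander: wooden rounding jack 34 x 150 x 48 mm, origin at its underside.
- hammer: Bystander: tack hammer 73 x 198 x 21 mm lying behind the holder, origin at its underside.
- clamp: Bystander: small spring clip 22 x 83 x 28 mm, origin at its underside.

How it is judged:
By the outcome, as a careful person would: the job done as asked, in the order asked, and still so for the second after the job is handed in, with the robot touching nothing.
It also fails if it takes over 58 s, if anything falls off the work surface, if the arm or the gripper's body presses on something with over 40 N, if the wrist force passes 120 N, or if a joint passes its speed limit or range.

ROBOT

A 6-joint arm with a two-finger parallel gripper is mounted at the origin on a cart in front of the work surface, level with it; the furniture and walls round the work are solid. World frame = base frame: x ahead of the robot, y to its left, z up, the work surface at z = 0. Lengths are in mm, angles in degrees, forces in N, time in s.
With the tool pointing down it reaches from about 250 to 775 mm from the base axis. Payload 4 kg.
Tool frame: the origin (TCP) lies at the very end of the fingers, on their centre line; the grasp point (between the pads) lies 19 mm behind it; z points along the fingers, y is the line along which they close (so a half turn about z gives the same grasp; the last joint's range is limited). The gripper opens to 85 mm and grips with 20 to 120 N. Pads are 22 mm wide; open, the fingers measure 114 mm over their backs; the gripper's body (76 mm by 85 mm) begins 54 mm behind the grasp point. The pads swing forward as they close: fully open they stand 13 mm farther back than shut.
Start: joints at [68.864, 4.996, 78.535, -0, 96.463, -5.907], TCP at [144.483, 530.7, 231.341] pointing down, gripper open.
Joint ranges: [-177.83, 177.83], [-43.37, 116.18], [15.69, 146.23], [-61.86, 241.86], [9.47, 152.12], [-147.06, 147.06]. Speed limits (degrees/s): [159.86, 159.86, 180, 180, 180, 180].

INTERFACE

Orientations are given as [roll, pitch, yaw] about the fixed x, y, z axes, in that order (R = Rz(yaw) Ry(pitch) Rx(roll)).
In Python, from plant import ctrl, viewer gives the robot as it stands.
- The arm moves only by the tool apply_moves, never from a script. Its argument "rows" is a list that holds one entry, the list of rows, each a list of 5 numbers: the gripper's target within -1 to 1 (fully open at 1, half-way at 0, shut at -1), then the shift along the tool's x, y, z in mm, then the turn about the tool's z in units of 5 degrees (1.0 is 5 degrees). In form: [[[jaw, tx, ty, tz, spin], ...]]. A call has exactly 8 rows; each row shifts and turns the commanded pose from where the row before left it, along the tool's axes as they then stand; what a row does not reach is not made up. A row lasts 1/12 s, in which the tool goes at most 41.7 mm and 7.16 degrees, less where a joint would pass 70% of its speed; a pose out of reach is approached as far as the arm can. A call with a gripper value outside its range is refused whole. The fingers move at their own pace and stop on an object; the grip force is fixed at half the most. Time passes only in rows, so rows that do not move let the fingers close, or fill a call up. It gives the time, the measured TCP pose, the force and the opening at its end, in the units of the state.
- ctrl.sense(): the state, without advancing time (a new reading comes with each control period).
- viewer.get_image(name): name is "scene" or "top" or "wrist"; returns a dict with "pixels" (480x640x3 uint8, red, green, blue), "mtx" (3x3 intrinsics, pixels), "k1" (the pictures are not rectified: a ray, as slopes to the right and down, at radius r is drawn at 1 + k1 r^2 times it, then the intrinsics apply), "eye" and "orientation" of the camera in the world. Camera axes: x right, y down, z forward; pixel columns grow to the right and rows downward; lengths in mm; the calibration is good to about 2 mm. A picture is of the moment at which its call begins. There is no depth.
- ctrl.close_job(): hands the job in, once; it reports no verdict.
Trained networks look in the newest picture that a camera, given by its name, has taken for a name from the list of things; names that differ only in an ending like _2 or _b are one class to them, and where a whole thing is asked for, a point or a joint stands for the part that bears it (a point fixed in the world has none). Each returns a list of dicts, best first, with "confidence" (0 to 1); they miss things now and then, are a little off and sometimes report something else, mostly with a low value. They report only what shows in the picture. A call takes as long as a camera call.
- viewer.regions_of(camera, name): "region" (480x640 bool, what is visible of it).
- viewer.tip_of(camera, name): "location" ([x, y, z] in mm, in the coordinates of the camera as it stood for that picture, good to about 4 mm: a listed point, or the origin of a listed thing).
The state is a dict: "time": time; "qpos": joint angles; "qvel": joint speeds; "joint_torque": joint torques, N m; "tcp_pos": TCP position; "ee_rot": TCP orientation; "force": force on the tool from outside, world axes, zero at the start; "moment": the same for the moment, N m; "grip_width": finger opening in mm.
Only numpy, scipy, OpenCV 4.12 (cv2) and the standard library are available. Lean on these libraries where they do the work, as an engineer would, in place of code of your own. Each camera call takes 0.05 s, during which the arm holds its last target. There are 200 camera calls.

## Working session

There is one attempt and no reset: what is moved stays moved. The work goes in short steps, Python scripts to look and compute and a tool call to move; the robot and the scene stay as the last step left them, time stands still between calls to the robot, and variables do not carry over. Pictures are saved under pics/ and viewed, on a budget of 10 in all, crops included, one or two more only if the job needs it, and the job is handed in when it is done.

Besides the shell and the picture viewer there is one more tool, called after ">>>" as name([rows], argument=value, ...), one row to a line, values as JSON. apply_moves: Moves the arm, as the interface text tells. Its arguments: {"type":"object","properties":{"rows":{"type":"array"}},"required":["rows"]}

```bash
mkdir -p pics
cat > h.py <<'E'
import numpy as np, cv2
from scipy.spatial.transform import Rotation as R
from plant import ctrl, viewer
def cam(im):
    o=np.array(im["orientation"],float)
    if o.shape==(3,3): M=o
    elif o.size==4: raise Exception("quat")
    else: M=R.from_euler("xyz",o.ravel(),degrees=True).as_matrix()
    return M,np.array(im["eye"],float)
def ray(im,u,v):
    K=np.array(im["mtx"]);M,e=cam(im)
    d=np.array([(u-K[0,2])/K[0,0],(v-K[1,2])/K[1,1]]);s=d.copy()
    for _ in range(20): s=d/(1+im["k1"]*(s@s))
    r=M@np.array([s[0],s[1],1]); return e,r/np.linalg.norm(r)
def onz(im,u,v,z):
    e,r=ray(im,u,v); return e+r*(z-e[2])/r[2]
def proj(im,p):
    K=np.array(im["mtx"]);M,e=cam(im);c=M.T@(np.array(p)-e);s=c[:2]/c[2];s=s*(1+im["k1"]*(s@s))
    return K[0,0]*s[0]+K[0,2],K[1,1]*s[1]+K[1,2]
def save(im,f,crop=None,scale=1):
    p=im["pixels"][:,:,::-1]
    if crop: p=p[crop[1]:crop[3],crop[0]:crop[2]]
    cv2.imwrite("pics/"+f,cv2.resize(p,None,fx=scale,fy=scale,interpolation=cv2.INTER_CUBIC))
def tips(c,im,names):
    M,e=cam(im)
    for n in names:
        for d in viewer.tip_of(c,n)[:2]: print(c,n,round(d["confidence"],2),np.round(M@np.array(d["location"])+e,1))
E
python3 - <<'E'
from h import *
print(ctrl.sense())
ims={}
for c in("top","scene"):
    im=viewer.get_image(c);print(c,im["eye"],im["orientation"],im["mtx"],im["k1"]);save(im,c+"0.png")
    tips(c,im,["spool_center","stand","seat","wall","button","rest","jar","pin_tin","small_spool","jack","hammer","clamp"])
E
```

```text
{'time': 0.0, 'qpos': array([ 6.88629152e+01,  5.04087677e+00,  7.86260488e+01,  9.82692649e-04,
        9.64633065e+01, -5.90524810e+00]), 'qvel': array([ 0.08332484,  0.01174228, -0.05113666,  0.00079639, -0.09983526,
       -0.01881045]), 'joint_torque': array([-6.90213601e-04, -3.51868308e+01, -3.13271070e+01, -1.28466158e-04,
        1.08901240e-02, -1.01001993e-05]), 'tcp_pos': array([144.29695543, 530.21055783, 230.11072371]), 'ee_rot': array([-1.79870560e+02, -1.43702481e-02,  1.64768257e+02]), 'force': array([ 0.4184635 , -0.21107267, -0.18712159]), 'moment': array([ 0.01192225, -0.0019533 , -0.02513123]), 'grip_width': 85.47432267192973}
top [414.09925727 128.79479134 965.71470304] [-171.0334673     0.37591111  -89.37009227] [[497.92785843   0.         316.27708137]
 [  0.         497.92785843 242.58093626]
 [  0.           0.           1.        ]] -0.07796884966481603
top spool_center 0.65 [583.5 313.9  33.6]
top spool_center 0.54 [491.  103.3  34.1]
top stand 0.8 [514.5 115.8  -2.7]
top stand 0.42 [582.7 311.8  38.2]
top seat 0.94 [506.5 118.   45.6]
top wall 0.57 [541.3
[... 603 characters left out ...]
_center 0.77 [589.6 314.8  35. ]
scene stand 0.7 [514.2 116.   43.9]
scene stand 0.64 [513.1 117.1   0.7]
scene seat 0.78 [510.5 115.7  41.7]
scene wall 0.91 [541.8 127.   48. ]
scene button 0.85 [496.4 105.1  37.2]
scene button 0.73 [418.3 -57.3  -1.6]
scene rest 0.77 [586.3 311.2   2.2]
scene rest 0.48 [543.6 122.8  45.8]
scene jar 0.79 [604.8 423.2   1.2]
scene pin_tin 0.9 [626.3 -49.5  -2.5]
scene pin_tin 0.16 [605.7 424.1   3.6]
scene small_spool 0.78 [ 6.716e+02  2.480e+01 -2.000e-01]
scene jack 0.95 [ 4.187e+02 -5.660e+01 -2.000e-01]
scene hammer 0.88 [ 7.261e+02 -2.400e+00  3.000e-01]
scene clamp 0.92 [ 6.631e+02 -1.673e+02 -4.000e-01]
scene clamp 0.44 [ 4.19e+02 -5.69e+01 -3.00e-01]
```

View pics/top0.png

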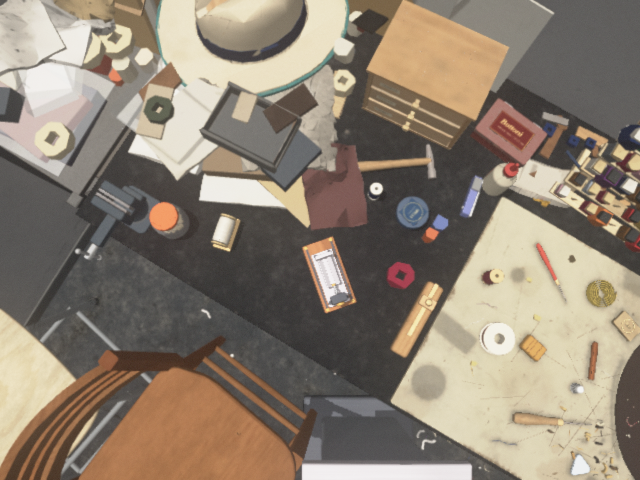

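Run:
```python
from h import *
for c in("top","scene"):
    im=viewer.get_image(c)
    if c=="scene": save(im,"scene1.png",(200,60,520,300),2.5)
    for n,z in(("stand",10),("rest",6),("spool_center",32)):
        d=viewer.regions_of(c,n)
        if not d: continue
        m=d[0]["region"].astype(np.uint8); r=cv2.minAreaRect(cv2.findNonZero(m))
        b=cv2.boxPoints(r); P=np.array([onz(im,*q,z) for q in b])
        e=P[1]-P[0];f=P[2]-P[1]
        print(c,n,round(d[0]["confidence"],2),np.round(r[0]),np.round(P.mean(0),1),[(round(np.linalg.norm(x),1),round(np.degrees(np.arctan2(x[1],x[0])),1)) for x in(e,f)])
```

```text
top stand 0.63 [329. 274.] [503.9 111.3  10. ] [(np.float64(66.8), np.float64(-69.7)), (np.float64(137.2), np.float64(-160.4))]
top rest 0.65 [231. 237.] [574.8 303.7   6. ] [(np.float64(68.0), np.float64(-39.2)), (np.float64(28.3), np.float64(-130.3))]
top spool_center 0.89 [223. 230.] [584.3 314.9  32. ] [(np.float64(61.6), np.float64(-15.9)), (np.float64(35.3), np.float64(-108.1))]
scene stand 0.72 [315. 293.] [502.5 109.1  10. ] [(np.float64(155.0), np.float64(21.8)), (np.float64(73.9), np.float64(-83.9))]
scene rest 0.6 [262. 228.] [580.7 306.9   6. ] [(np.float64(73.1), np.float64(-25.6)), (np.float64(41.1), np.float64(-129.0))]
scene spool_center 0.83 [260. 216.] [585.7 314.8  32. ] [(np.float64(72.1), np.float64(-14.7)), (np.float64(54.7), np.float64(-124.6))]
```

View pics/scene1.png

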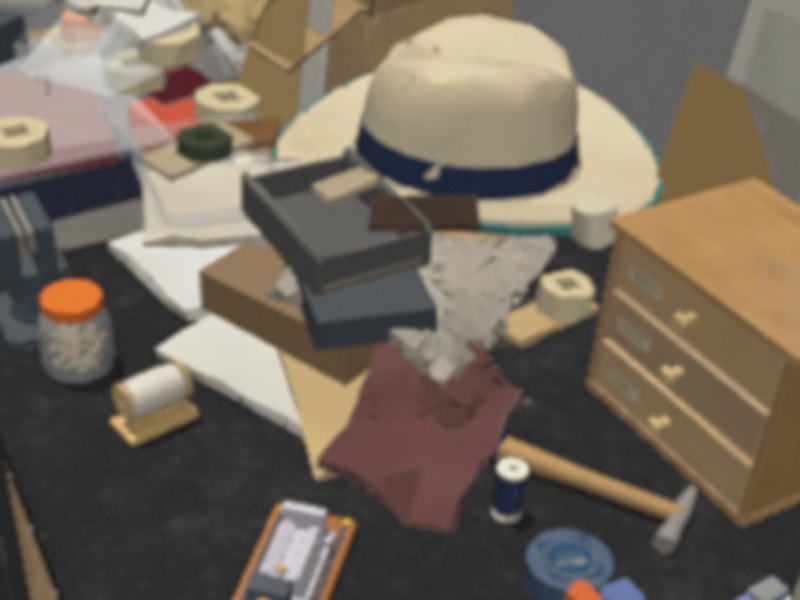

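Run:
```python
from h import *
s=ctrl.sense(); print(s["tcp_pos"],s["ee_rot"])
im=viewer.get_image("wrist"); print(im["eye"],im["orientation"],im["mtx"][0],np.round(cam(im)[0].T,2))
M=R.from_euler("xyz",s["ee_rot"],degrees=True).as_matrix()
print(np.round(M.T@(np.array([585,314.5,200])-s["tcp_pos"]),1), "tool yaw for spool: tool x along -15.5 deg")
```

```text
[144.47106584 530.70518757 231.3286888 ] [1.79996353e+02 8.84860635e-05 1.64771978e+02]
[ 72.5408797  550.42672619 373.8821849 ] [1.62948776e+02 4.28801524e-02 7.47611158e+01] [346.7518705    0.         321.25833331] [[ 0.26  0.96 -0.  ]
 [ 0.92 -0.25  0.29]
 [ 0.28 -0.08 -0.96]]
[-481.8  -92.9   31.3] tool yaw for spool: tool x along -15.5 deg
```

>>> apply_moves([
  [[1,-35,-9,0,0],[1,-35,-9,0,0],[1,-35,-9,0,0],[1,-35,-9,0,0],[1,-35,-9,0,0],[1,-35,-9,0,0],[1,-35,-9,0,0],[1,-35,-9,0,0]],
])

```text
time: 2.42
tcp_pos: [397.1, 386.6, 231.5]
ee_rot: [180.0, 0.0, 164.8]
force: [0.5, 0.4, 1.0]
grip_width: 85.1
```

>>> apply_moves([
  [[1,-35,-9,0,0],[1,-35,-9,5,0],[1,-30,-3,10,0],[1,-30,0,10,0],[1,-20,0,10,0],[1,-5,0,0,0],[1,0,0,0,0],[1,0,0,0,0]],
])

```text
time: 3.08
tcp_pos: [539.4, 327.0, 196.6]
ee_rot: [180.0, -0.0, 164.8]
force: [-0.6, 0.3, 0.5]
grip_width: 85.6
```

```bash
cat >> h.py <<'E'
def tool(p):
    s=ctrl.sense();M=R.from_euler("xyz",s["ee_rot"],degrees=True).as_matrix();return np.round(M.T@(np.array(p)-s["tcp_pos"]),1)
def reg(c,im,n,z):
    for d in viewer.regions_of(c,n)[:1]:
        m=d["region"].astype(np.uint8); r=cv2.minAreaRect(cv2.findNonZero(m))
        P=np.array([onz(im,*q,z) for q in cv2.boxPoints(r)]);e=P[1]-P[0];f=P[2]-P[1]
        print(c,n,round(d["confidence"],2),np.round(r[0]),np.round(P.mean(0),1),[(round(np.linalg.norm(x),1),round(np.degrees(np.arctan2(x[1],x[0])),1)) for x in(e,f)])
        return m
def stat():
    s=ctrl.sense();print("t",round(s["time"],2),"tcp",np.round(s["tcp_pos"],1),"rot",np.round(s["ee_rot"],1),"F",np.round(s["force"],1),"w",round(s["grip_width"],1))
E
python3 - <<'E'
from h import *
im=viewer.get_image("wrist");stat();save(im,"w1.png")
tips("wrist",im,["spool_center","rest"]);m=reg("wrist",im,"spool_center",32);reg("wrist",im,"rest",6)
print(tool([585,314.5,13]))
E
```

```text
t 3.13 tcp [539.1 327.4 197.3] rot [179.9   0.  164.8] F [ 0.3 -0.8 -0.4] w 85.3
wrist spool_center 0.87 [583.  309.9  32.7]
wrist rest 0.37 [541.9 124.3  47.8]
wrist spool_center 0.9 [320. 267.] [586. 313.  32.] [(np.float64(70.6), np.float64(162.9)), (np.float64(32.3), np.float64(73.7))]
wrist rest 0.85 [320. 230.] [556.8 321.4   6. ] [(np.float64(11.4), np.float64(163.9)), (np.float64(34.7), np.float64(74.8))]
[-47.5  -0.8 184.7]
```

View pics/w1.png

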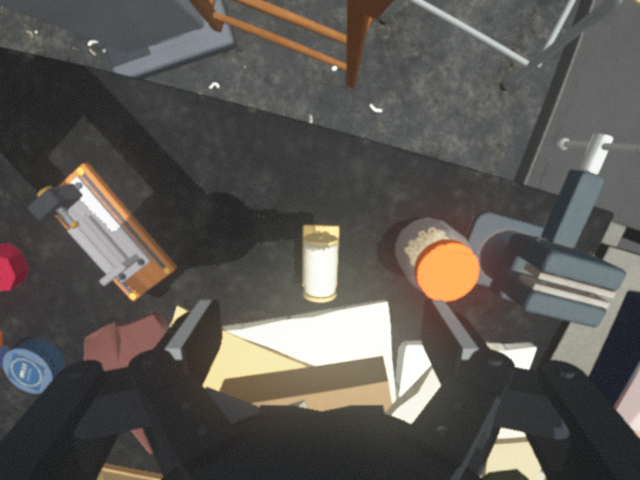

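>>> apply_moves([
  [[1,-24,-1,20,0],[1,-24,0,25,0],[1,0,0,35,0],[1,0,0,35,0],[1,0,0,30,0],[1,0,0,20,0],[1,0,0,10,0],[1,0,0,0,0]],
])

```text
time: 4.0
tcp_pos: [583.5, 312.8, 18.3]
ee_rot: [-179.8, -0.3, 164.8]
force: [0.4, -0.7, -0.3]
grip_width: 85.7
```

Run:
```python
from h import *
im=viewer.get_image("wrist");stat();save(im,"w2.png")
tips("wrist",im,["spool_center"]);m=reg("wrist",im,"spool_center",32)
print(tool([585,313.5,13]))
```

```text
t 4.05 tcp [585.1 313.3  20.9] rot [-1.800e+02 -1.000e-01  1.648e+02] F [0.4 0.5 0.3] w 85.5
wrist spool_center 0.94 [326. 322.] [588.8 313.2  32. ] [(np.float64(31.6), np.float64(74.9)), (np.float64(77.0), np.float64(-12.8))]
[ 1.9 -1.1 10.9]
```

View pics/w2.png

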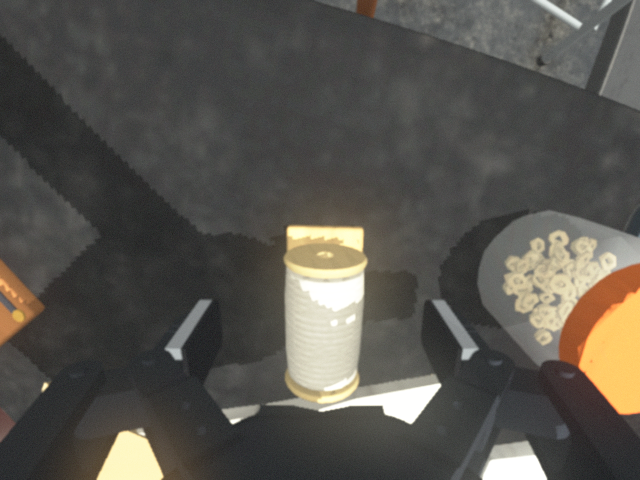

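Run:
```python
from h import *
im=viewer.get_image("wrist");
a=onz(im,325.5,256,32);b=onz(im,322,384,48.2);print(a,b, tool(a),tool(b))
```

```text
[562.25674154 322.61012786  32.        ] [610.75351491 307.90012943  48.2       ] [26.5  1.6 -7.7] [-24.2   0.2 -23.7]
```

>>> apply_moves([
  [[1,0,0,8,0],[-1,0,0,0,0],[-1,0,0,0,0],[-1,0,0,0,0],[-1,0,0,0,0],[-1,0,0,0,0],[-1,0,0,0,0],[-1,0,0,0,0]],
])

```text
time: 4.87
tcp_pos: [586.3, 313.2, 14.0]
ee_rot: [180.0, 0.1, 164.8]
force: [-0.2, -0.7, 2.7]
grip_width: 30.6
```

>>> apply_moves([
  [[-1,0,0,-10,0],[-1,0,0,-25,0],[-1,0,0,-35,0],[-1,0,0,-35,0],[-1,0,0,-32,0],[-1,0,-25,0,0],[-1,0,-30,0,0],[-1,-1,-35,0,0]],
])

```text
time: 5.53
tcp_pos: [563.1, 226.5, 151.7]
ee_rot: [179.9, 0.1, 164.9]
force: [0.8, -0.3, -0.8]
grip_width: 30.8
```

>>> apply_moves([
  [[-1,-2,-35,0,0],[-1,-2,-35,0,0],[-1,-1,-32,0,-1],[-1,0,0,0,-1.25],[-1,0,0,0,-1.3],[-1,0,0,0,-1.3],[-1,0,0,0,-1.25],[-1,0,0,0,-1]],
])

```text
time: 6.2
tcp_pos: [541.0, 126.2, 150.7]
ee_rot: [180.0, 0.0, -159.5]
force: [-0.1, -0.4, -0.5]
grip_width: 30.7
```

>>> apply_moves([
  [[-1,0,0,0,0],[-1,0,0,0,0],[-1,0,0,0,0],[-1,0,0,0,0],[-1,0,0,0,0],[-1,0,0,0,0],[-1,0,0,0,0],[-1,0,0,0,0]],
])

```text
time: 6.87
tcp_pos: [541.2, 126.3, 150.3]
ee_rot: [180.0, 0.0, -159.7]
force: [-0.9, -1.1, -0.7]
grip_width: 30.2
```

Run:
```python
from h import *
im=viewer.get_image("wrist");stat();save(im,"w3.png",(100,0,540,480),1.25)
np.save("w3.npy",im,allow_pickle=True)
tips("wrist",im,["spool_center","seat","wall","button","stand"]);m=reg("wrist",im,"stand",10)
```

```text
t 6.92 tcp [541.2 126.3 150.3] rot [ 180.     0.  -159.7] F [ 0.3 -0.3 -0. ] w 30.8
wrist spool_center 0.82 [536.8 122.9 169.4]
wrist seat 0.7 [511.1 114.2  44.8]
wrist wall 0.88 [541.1 123.9  47.5]
wrist button 0.9 [488.8 104.2  34.9]
wrist button 0.45 [7.21e+02 6.00e-01 2.80e+00]
wrist stand 0.65 [515.9 113.6  -2.9]
wrist stand 0.82 [320. 168.] [499.7 109.3  10. ] [(np.float64(63.2), np.float64(110.2)), (np.float64(127.5), np.float64(22.0))]
```

View pics/w3.png

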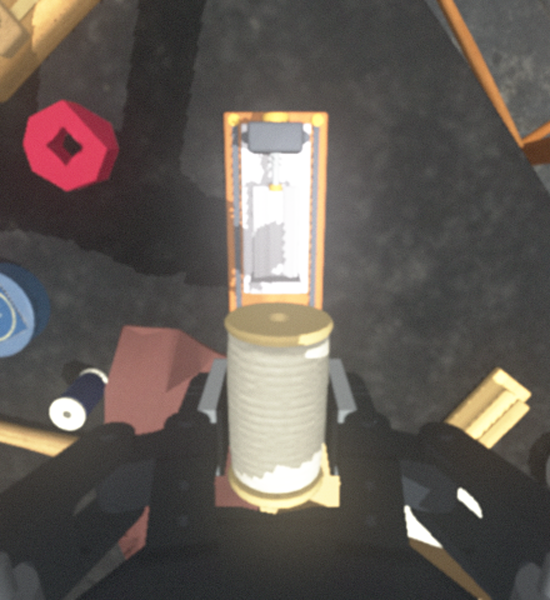

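Run:
```python
from h import *
im=np.load("w3.npy",allow_pickle=True).item()
save(im,"w3c.png",(260,80,380,250),3.5)
st=np.array([514.5,115.0,0]);u=np.array([np.cos(np.radians(20.5)),np.sin(np.radians(20.5)),0])
for v in (85,90,95,105,115,122,148,150,152,295/1.25,222,226,230,236): 
    print(v,[round(float((onz(im,320,v,z)-st)@u),1) for z in(10,37,41,45,52)])
for s in (-78,58): print(s,proj(im,st+u*s+[0,0,10]))
```

```text
85 [-81.6, -78.2, -77.7, -77.2, -76.3]
90 [-78.0, -75.0, -74.5, -74.0, -73.2]
95 [-74.4, -71.7, -71.3, -70.9, -70.2]
105 [-67.1, -65.1, -64.8, -64.5, -63.9]
115 [-59.8, -58.4, -58.2, -58.0, -57.7]
122 [-54.5, -53.7, -53.6, -53.4, -53.2]
148 [-34.7, -35.8, -35.9, -36.1, -36.4]
150 [-33.2, -34.4, -34.6, -34.7, -35.0]
152 [-31.6, -33.0, -33.2, -33.4, -33.7]
236.0 [38.0, 30.0, 28.9, 27.7, 25.6]
222 [25.8, 18.9, 17.9, 16.9, 15.2]
226 [29.2, 22.1, 21.0, 20.0, 18.1]
230 [32.7, 25.2, 24.1, 23.0, 21.1]
236 [38.0, 30.0, 28.9, 27.7, 25.6]
-78 (np.float64(319.23653223711545), np.float64(90.06969947817583))
58 (np.float64(320.1663285852571), np.float64(258.0813845986128))
```

View pics/w3c.png

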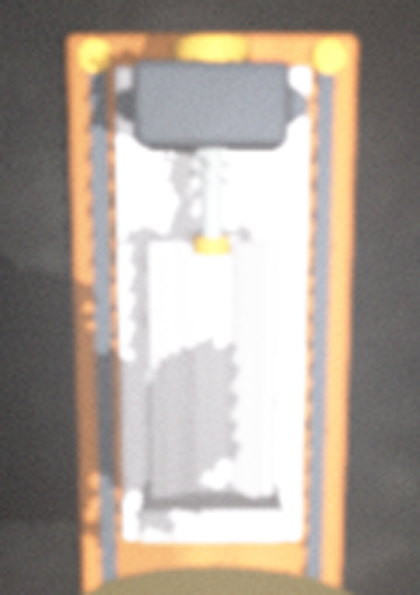

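Run:
```python
from h import *
im=np.load("w3.npy",allow_pickle=True).item()
s=ctrl.sense();M=R.from_euler("xyz",s["ee_rot"],degrees=True).as_matrix();t=s["tcp_pos"]
T=lambda p:M.T@(p-t)
print("proj grasp",proj(im,t+M@[0,0,-19]),"near face ctr",proj(im,t+M@[29,0,-19]),"seen 323.2,254")
print("near face seen->tool",T(onz(im,323.2,254,t[2]+19)))
print("wall in",T(onz(im,320.7,225,45)),"wall out",T(onz(im,320.8,235,45)),"button",T(onz(im,320.4,152,39)))
print("rear plate",T(onz(im,320.8,90,10)), T(onz(im,320.8-41,90,10)),T(onz(im,320.8+41,90,10)));stat()
```

```text
proj grasp (np.float64(321.6577053331669), np.float64(326.00278162796326)) near face ctr (np.float64(321.659942680606), np.float64(258.85514349929053)) seen 323.2,254
near face seen->tool [ 30.95151741   0.58143829 -19.00036839]
wall in [  9.74128167  -0.59568139 105.2958296 ] wall out [  2.04924992  -0.52733959 105.29594354] button [ 62.0152496   -0.7799207  111.29508485]
rear plate [106.99115657  -0.50767813 140.29448956] [107.10843278 -31.78518631 140.29119482] [107.08241547  30.76740696 140.29778115]
t 7.22 tcp [541.2 126.3 150.3] rot [ 180.     0.  -159.7] F [-0.2 -0.1 -0.1] w 30.9
```

>>> apply_moves([
  [[-1,10,-1,0,0],[-1,19,0,15,0],[-1,0,0,25,0],[-1,0,0,25,0],[-1,0,0,20,0],[-1,0,0,12,0],[-1,0,0,4,0],[-1,0,0,0,0]],
])

```text
time: 7.88
tcp_pos: [513.5, 115.1, 48.4]
ee_rot: [180.0, -0.1, -159.7]
force: [0.3, 0.2, -0.7]
grip_width: 30.9
```

>>> apply_moves([
  [[-1,0,0,1,0],[-1,0,0,1,0],[-1,0,0,1,0],[-1,0,0,1,0],[-1,0,0,0.5,0],[-1,0,0,0,0],[-1,0,0,0,0],[-1,0,0,0,0]],
])

```text
time: 8.55
tcp_pos: [514.4, 115.4, 44.9]
ee_rot: [180.0, 0.0, -159.7]
force: [-1.1, -0.1, -0.2]
grip_width: 30.8
```

Run:
```python
from h import *
im=viewer.get_image("wrist");stat();save(im,"w4.png",(220,60,420,440),1.5);im2=viewer.get_image("scene");stat()
p=im2["pixels"]
```

```text
t 8.6 tcp [514.4 115.4  44.9] rot [ 180.     0.  -159.7] F [0.5 0.3 0.1] w 30.9
t 8.65 tcp [514.4 115.3  44.8] rot [ 180.     0.  -159.7] F [ 0.5  0.8 -0.3] w 30.9
```

View pics/w4.png

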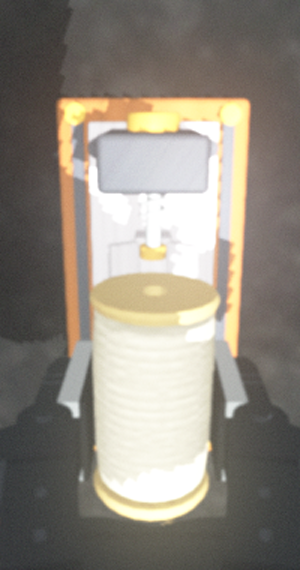

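Run:
```python
from h import *
im=viewer.get_image("wrist")
print("button front",tool(onz(im,322,231.5,39.5)),"face",tool(onz(im,323.3,254,63.2)),"rimtop back",tool(onz(im,323,244,63.2+16.2)),"housing front top",tool(onz(im,322,187,52)))
```

```text
button front [32.9  0.2  5.3] face [ 30.7   0.6 -18.4] rimtop back [ 39.9   0.4 -34.6] housing front top [54.5  0.1 -7.2]
```

>>> apply_moves([
  [[-1,0,0,0.5,0],[-1,0,0,0.5,0],[-1,0,0,0.5,0],[-1,0,0,0.5,0],[-1,0,0,0.5,0],[-1,0,0,0,0],[-1,0,0,0,0],[-1,0,0,0,0]],
])

```text
time: 9.37
tcp_pos: [514.4, 115.3, 42.6]
ee_rot: [-180.0, 0.0, -159.7]
force: [-0.8, -0.5, 3.5]
grip_width: 30.8
```

>>> apply_moves([
  [[-1,0,0,0.5,0],[-1,0,0,0.5,0],[-1,0,0,0.5,0],[-1,0,0,0.5,0],[-1,0,0,0,0],[-1,0,0,0,0],[-1,0,0,0,0],[-1,0,0,0,0]],
])

```text
time: 10.03
tcp_pos: [514.4, 115.3, 42.2]
ee_rot: [-180.0, 0.0, -159.7]
force: [-5.8, -1.2, 11.3]
grip_width: 31.2
```

>>> apply_moves([
  [[-1,0,0,0.5,0],[-1,0,0,0.5,0],[-1,0,0,0,0],[-1,0,0,0,0],[-1,0,0,0,0],[-1,0,0,0,0],[-1,0,0,0,0],[-1,0,0,0,0]],
])

```text
time: 10.7
tcp_pos: [514.3, 115.2, 42.0]
ee_rot: [-180.0, 0.0, -159.7]
force: [-8.2, -2.1, 15.2]
grip_width: 30.9
```

Run:
```python
from h import *
stat();s=ctrl.sense();print(s["moment"])
```

```text
t 10.7 tcp [514.3 115.2  42. ] rot [-180.     0.  -159.7] F [-8.2 -2.1 15.2] w 30.9
[-0.10524487  1.03969687  0.03263243]
```

>>> apply_moves([
  [[-1,0,0,-1,0],[-1,0,0,-1,0],[-1,0,0,-0.7,0],[-1,0,0,0,0],[-0.4,0,0,0,0],[-0.4,0,0,0,0],[-0.4,0,0,0,0],[-0.4,0,0,0,0]],
])

```text
time: 11.37
tcp_pos: [514.6, 115.3, 42.4]
ee_rot: [-180.0, 0.0, -159.7]
force: [-2.3, 0.4, 6.1]
grip_width: 30.8
```

>>> apply_moves([
  [[-0.4,0,0,0.5,0],[-0.4,0,0,0.5,0],[-0.4,0,0,0.5,0],[-0.4,0,0,0,0],[-0.4,0,0,0,0],[-0.4,0,0,0,0],[-0.4,0,0,0,0],[-0.4,0,0,0,0]],
])

```text
time: 12.03
tcp_pos: [514.6, 115.3, 42.2]
ee_rot: [-180.0, 0.0, -159.7]
force: [-5.6, -0.6, 10.7]
grip_width: 31.2
```

>>> apply_moves([
  [[-0.3,0,0,0,0],[-0.3,0,0,0,0],[-0.3,0,0,0,0],[-0.3,0,0,0,0],[-0.3,0,0,0,0],[-0.3,0,0,0,0],[-0.3,0,0,0,0],[-0.3,0,0,0,0]],
])

```text
time: 12.7
tcp_pos: [514.6, 115.3, 42.1]
ee_rot: [-180.0, 0.0, -159.7]
force: [-5.8, -1.4, 11.9]
grip_width: 30.9
```

>>> apply_moves([
  [[-0.27,0,0,0,0],[-0.27,0,0,0,0],[-0.27,0,0,0,0],[-0.27,0,0,0,0],[-0.27,0,0,0,0],[-0.27,0,0,0,0],[-0.27,0,0,0,0],[-0.27,0,0,0,0]],
])

```text
time: 13.37
tcp_pos: [514.6, 115.3, 42.0]
ee_rot: [-180.0, 0.0, -159.7]
force: [-5.1, -0.9, 11.0]
grip_width: 31.2
```

>>> apply_moves([
  [[-0.25,0,0,0,0],[-0.25,0,0,0,0],[-0.25,0,0,0,0],[-0.24,0,0,0,0],[-0.24,0,0,0,0],[-0.24,0,0,0,0],[-0.24,0,0,0,0],[-0.24,0,0,0,0]],
])

```text
time: 14.03
tcp_pos: [514.1, 115.4, 40.0]
ee_rot: [180.0, -0.0, -159.7]
force: [0.3, -0.5, 0.1]
grip_width: 32.8
```

Run:
```python
from h import *
im=viewer.get_image("wrist");stat();save(im,"w5.png",(220,60,420,440),1.5)
```

```text
t 14.08 tcp [514.2 115.4  40.2] rot [ 180.    -0.  -159.7] F [-0.7 -0.6 -0.4] w 32.5
```

View pics/w5.png

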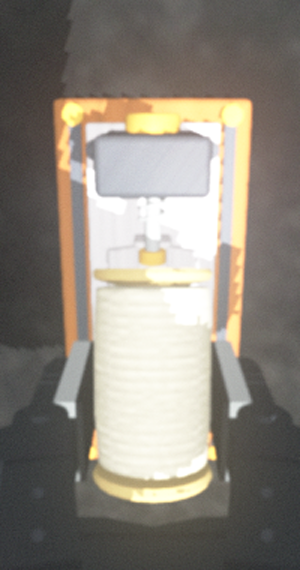

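>>> apply_moves([
  [[-0.23,-2.5,0,1.5,0],[-0.23,-2.5,0,1.5,0],[-0.23,0,0,0.5,0],[-0.23,0,0,0,0],[-0.3,0,0,0,0],[-0.3,0,0,0,0],[-0.3,0,0,0,0],[-0.3,0,0,0,0]],
])

```text
time: 14.75
tcp_pos: [519.0, 117.1, 37.0]
ee_rot: [180.0, 0.0, -159.7]
force: [0.7, 0.5, -0.7]
grip_width: 31.1
```

>>> apply_moves([
  [[-0.3,1,0,0,0],[-0.3,1,0,0,0],[-0.3,1,0,0,0],[-0.3,1,0,0,0],[-0.3,0,0,0,0],[-0.3,0,0,0,0],[-0.3,0,0,0,0],[-0.3,0,0,0,0]],
])

```text
time: 15.42
tcp_pos: [515.7, 115.8, 37.2]
ee_rot: [-180.0, 0.1, -159.7]
force: [2.2, 0.7, -0.9]
grip_width: 31.1
```

>>> apply_moves([
  [[-0.3,1,0,0,0],[-0.3,1,0,0,0],[-0.3,1,0,0,0],[-0.3,0,0,0,0],[-0.3,0,0,0,0],[-0.3,0,0,0,0],[-0.3,0,0,0,0],[-0.3,0,0,0,0]],
])

```text
time: 16.08
tcp_pos: [513.4, 114.9, 37.5]
ee_rot: [-180.0, 0.1, -159.7]
force: [5.0, 1.4, -0.8]
grip_width: 30.9
```

Run:
```python
from h import *
for i in range(1):
    s=ctrl.sense();u=np.array([np.cos(np.radians(20.3)),np.sin(np.radians(20.3)),0]);print(s["force"]@u,s["force"],s["moment"])
```

```text
5.149012297443343 [ 4.96827424  1.41041389 -0.76714377] [ 0.36470165 -0.81434926 -0.00343515]
```

>>> apply_moves([
  [[-0.3,1,0,0,0],[-0.3,1,0,0,0],[-0.3,1,0,0,0],[-0.3,1,0,0,0],[-0.3,0,0,0,0],[-0.3,0,0,0,0],[-0.3,0,0,0,0],[-0.3,0,0,0,0]],
])

```text
time: 16.75
tcp_pos: [511.0, 114.0, 38.0]
ee_rot: [-180.0, 0.4, -159.7]
force: [7.2, 3.4, -1.5]
grip_width: 30.9
```

Run:
```python
from h import *
im=viewer.get_image("wrist");stat();save(im,"w6.png",(220,60,420,440),1.5)
s=ctrl.sense();u=np.array([np.cos(np.radians(20.3)),np.sin(np.radians(20.3)),0]);print(s["force"]@u)
```

```text
t 16.8 tcp [511. 114.  38.] rot [-180.     0.4 -159.7] F [ 7.8  3.8 -2. ] w 30.9
8.669951312031264
```

View pics/w6.png

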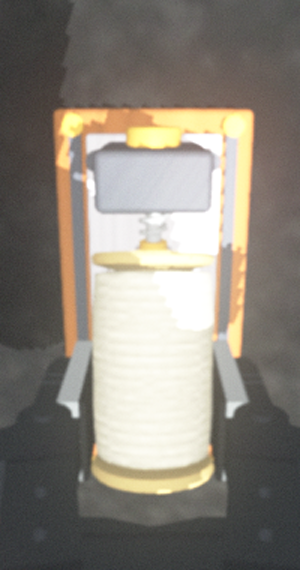

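>>> apply_moves([
  [[-0.3,1,0,0,0],[-0.3,1,0,0,0],[-0.3,0,0,0.5,0],[-0.3,0,0,0.5,0],[-0.3,0,0,0.5,0],[-0.3,0,0,0,0],[-0.3,0,0,0,0],[-0.3,0,0,0,0]],
])

```text
time: 17.47
tcp_pos: [510.3, 113.7, 37.7]
ee_rot: [-180.0, 0.5, -159.7]
force: [8.2, 4.3, 1.3]
grip_width: 31.1
```

```bash
cat >> h.py <<'E'
def F():
    s=ctrl.sense();u=np.array([np.cos(np.radians(20.3)),np.sin(np.radians(20.3)),0]);st=np.array([512.6,114,0])
    print("axis F",round(float(s["force"]@u),2),"z",round(float(s["force"][2]),2),"s",round(float((s["tcp_pos"]-st)@u),2),"tcpz",round(float(s["tcp_pos"][2]),2),np.round(s["ee_rot"],1),np.round(s["moment"],2),s["grip_width"])
E
python3 -c "
from h import *
F()"
```

```text
axis F 9.17 z 1.26 s -2.28 tcpz 37.68 [-180.     0.5 -159.7] [ 0.71 -1.31 -0.07] 31.13935434470394
```

>>> apply_moves([
  [[-0.3,1,0,0.5,0],[-0.3,0,0,0.5,0],[-0.3,0,0,0.5,0],[-0.3,0,0,0.5,0],[-0.3,0,0,0,0],[-0.3,0,0,0,0],[-0.3,0,0,0,0],[-0.3,0,0,0,0]],
])

```text
time: 18.13
tcp_pos: [510.3, 113.7, 37.0]
ee_rot: [-180.0, 0.7, -159.7]
force: [8.1, 4.8, 5.3]
grip_width: 31.1
```

```bash
python3 -c "
from h import *
F()"
```

```text
axis F 9.29 z 5.31 s -2.23 tcpz 37.05 [-180.     0.7 -159.7] [ 0.74 -1.17 -0.08] 31.052509779014176
```

>>> apply_moves([
  [[-0.3,0,0,0.7,0],[-0.3,0,0,0.7,0],[-0.3,0,0,0.6,0],[-0.3,0,0,0,0],[-0.27,0,0,0,0],[-0.27,0,0,0,0],[-0.27,0,0,0,0],[-0.27,0,0,0,0]],
])

```text
time: 18.8
tcp_pos: [510.9, 113.6, 36.0]
ee_rot: [-179.9, 0.7, -159.7]
force: [7.4, 5.0, 8.5]
grip_width: 31.1
```

```bash
python3 -c "
from h import *
F()"
```

```text
axis F 8.63 z 8.54 s -1.71 tcpz 35.97 [-179.9    0.7 -159.7] [ 0.64 -1.01  0.  ] 31.05743897183488
```

>>> apply_moves([
  [[-0.27,1,0,0,0],[-0.27,1,0,0,0],[-0.27,0,0,0.7,0],[-0.27,0,0,0.7,0],[-0.27,0,0,0.6,0],[-0.27,0,0,0,0],[-0.27,0,0,0,0],[-0.27,0,0,0,0]],
])

```text
time: 19.47
tcp_pos: [510.1, 113.1, 35.2]
ee_rot: [-179.9, 0.9, -159.7]
force: [7.4, 4.7, 11.9]
grip_width: 31.2
```

```bash
python3 -c "
from h import *
F();im=viewer.get_image('wrist');save(im,'w7.png',(220,60,420,440),1.5)"
```

```text
axis F 8.54 z 11.86 s -2.67 tcpz 35.15 [-179.9    0.9 -159.7] [ 0.65 -0.99 -0.04] 31.184520080212128
```

View pics/w7.png

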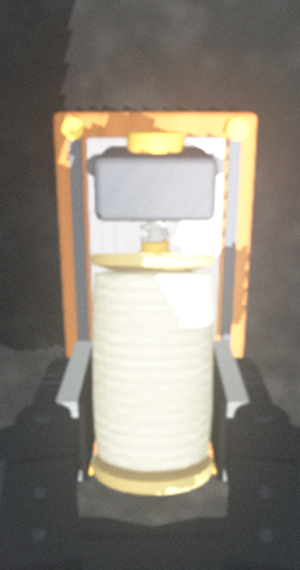

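```bash
python3 -c "
from h import *
im=viewer.get_image('wrist');F()
a=onz(im,322,60+220/1.5,52);
for v in(252,254): b=onz(im,322,60+v/1.5,40);print(np.linalg.norm((a-b)[:2]),tool(a),tool(b))
print('rimtop near, for z',[(z,tool(onz(im,322,60+253/1.5,z))) for z in (58,60,62,64)])
print('far rim top? rows',[(v,tool(onz(im,322,60+v/1.5,70))) for v in (465,475,492)])
"
```

```text
axis F 9.67 z 12.45 s -2.65 tcpz 35.17 [-179.9    0.9 -159.7] [ 0.7  -0.99 -0.05] 31.635945483069957
11.582849021838028 [ 48.9   0.1 -17.6] [37.5  0.1 -5.4]
12.151384419907172 [ 48.9   0.1 -17.6] [36.9  0.1 -5.4]
rimtop near, for z [(58, array([ 42.1,   0.1, -23.5])), (60, array([ 42.7,   0.1, -25.5])), (62, array([ 43.2,   0.1, -27.5])), (64, array([ 43.8,   0.1, -29.5]))]
far rim top? rows [(465, array([ -9.2,   0.1, -34.7])), (475, array([-12.3,   0.1, -34.6])), (492, array([-17.6,   0.1, -34.6]))]
```

>>> apply_moves([
  [[-0.27,1,0,0,0],[-0.27,0.5,0,0,0],[-0.27,0,0,0.7,0],[-0.27,0,0,0.7,0],[-0.27,0,0,0.6,0],[-0.27,0,0,0,0],[-0.27,0,0,0,0],[-0.27,0,0,0,0]],
])

```text
time: 20.23
tcp_pos: [510.2, 113.1, 34.2]
ee_rot: [-179.9, 1.1, -159.7]
force: [9.3, 6.4, 13.4]
grip_width: 31.8
```

```bash
python3 -c "
from h import *
F()"
```

```text
axis F 10.98 z 13.39 s -2.59 tcpz 34.2 [-179.9    1.1 -159.7] [ 0.8  -1.17 -0.06] 31.81484933178517
```

>>> apply_moves([
  [[-0.27,0,0,0.7,0],[-0.27,0,0,0.7,0],[-0.27,0,0,0.6,0],[-0.27,0,0,0.5,0],[-0.27,0,0,0,0],[-0.27,0,0,0,0],[-0.27,0,0,0,0],[-0.27,0,0,0,0]],
])

```text
time: 20.9
tcp_pos: [510.4, 113.4, 32.0]
ee_rot: [-179.9, 1.1, -159.7]
force: [9.8, 6.5, 13.4]
grip_width: 31.3
```

```bash
python3 -c "
from h import *
F();im=viewer.get_image('wrist');save(im,'w8.png',(220,60,420,440),1.5)
im=viewer.get_image('scene');print(proj(im,[530,120,50]));save(im,'s8.png',(260,200,420,320),4)"
```

```text
axis F 11.44 z 13.38 s -2.29 tcpz 32.03 [-179.9    1.1 -159.7] [ 0.87 -1.14 -0.1 ] 31.345522923370595
(np.float64(320.17542060596185), np.float64(263.81889054843305))
```

View pics/w8.png

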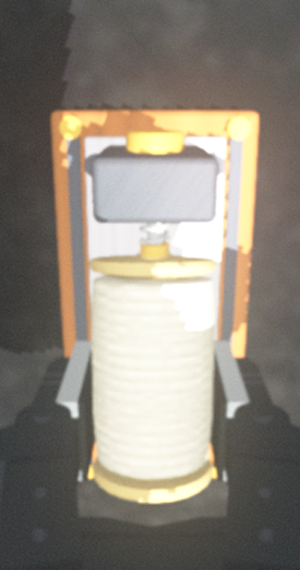

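>>> apply_moves([
  [[-0.27,-1,0,0.5,0],[-0.27,-1,0,0.5,0],[-0.27,-0.5,0,0.7,0],[-0.27,0,0,0.7,0],[-0.27,0,0,0.6,0],[-0.27,0,0,0,0],[-0.27,0,0,0,0],[-0.27,0,0,0,0]],
])

```text
time: 21.67
tcp_pos: [511.2, 113.9, 27.9]
ee_rot: [-179.9, 0.9, -159.7]
force: [8.2, 6.2, 13.1]
grip_width: 31.4
```

```bash
python3 -c "
from h import *
F()"
```

```text
axis F 9.87 z 13.14 s -1.31 tcpz 27.9 [-179.9    0.9 -159.7] [ 0.81 -0.91 -0.03] 31.439875306884435
```

>>> apply_moves([
  [[-0.27,-1,0,0.4,0],[-0.27,-1,0,0.3,0],[-0.27,-1,0,0,0],[-0.27,-0.5,0,0,0],[-0.27,0,0,0,0],[-0.27,0,0,0,0],[-0.27,0,0,0,0],[-0.27,0,0,0,0]],
])

```text
time: 22.33
tcp_pos: [511.9, 114.3, 25.5]
ee_rot: [-180.0, 0.5, -159.7]
force: [5.4, 3.5, 10.0]
grip_width: 30.9
```

```bash
python3 -c "
from h import *
F()"
```

```text
axis F 6.29 z 10.03 s -0.52 tcpz 25.47 [-180.     0.5 -159.7] [ 0.49 -0.46 -0.09] 30.90538230218687
```

>>> apply_moves([
  [[-0.27,-1,0,-1,0],[-0.27,-1,0,-1,0],[-0.25,-0.5,0,0,0],[-0.24,0,0,0,0],[-0.22,0,0,0,0],[-0.2,0,0,0,0],[-0.15,0,0,0,0],[-0.1,0,0,0,0]],
])

```text
time: 23.0
tcp_pos: [509.5, 113.6, 22.3]
ee_rot: [180.0, -0.2, -159.7]
force: [-0.3, -0.3, 0.2]
grip_width: 38.6
```

```bash
python3 -c "
from h import *
F()"
```

```text
axis F -0.42 z 0.15 s -3.06 tcpz 22.35 [ 180.    -0.2 -159.7] [-0.01 -0.04  0.01] 38.565168487387695
```

>>> apply_moves([
  [[0.1,0,0,0,0],[0.1,0,0,-5,0],[0.1,0,0,-15,0],[0.1,0,0,-25,0],[0.1,0,0,-25,0],[0.1,0,0,-20,0],[0.1,-5,0,-10,0],[0.1,0,0,0,0]],
])

```text
time: 23.67
tcp_pos: [517.9, 116.1, 126.9]
ee_rot: [-179.9, 0.4, -159.7]
force: [1.1, -0.6, 0.6]
grip_width: 47.0
```

```bash
python3 -c "
from h import *
im=viewer.get_image('wrist');F();stat();save(im,'w9.png',(240,60,400,380),1.8)
np.save('w9.npy',im,allow_pickle=True)
tips('wrist',im,['spool_center','seat','wall','button'])"
```

```text
axis F 0.02 z -0.54 s 4.24 tcpz 124.58 [-180.     0.2 -159.7] [-0.03  0.01 -0.  ] 46.98194791938481
t 23.72 tcp [516.4 115.8 124.6] rot [-180.     0.2 -159.7] F [ 0.3 -0.8 -0.5] w 47.0
wrist spool_center 0.73 [503.2 110.9  48.6]
wrist wall 0.66 [422.8 -56.7   2.4]
wrist wall 0.61 [545.  125.7  49.1]
```

View pics/w9.png

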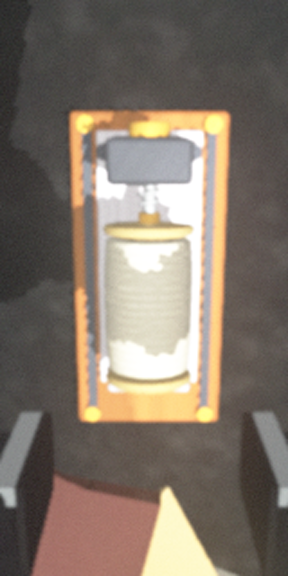

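```bash
python3 -c "
from h import *
im=np.load('w9.npy',allow_pickle=True).item()
for n,v,z in(('near rim top',60+226/1.8,62),('far rim top',60+381/1.8,62),('housing',60+184/1.8,52)): print(n,tool(onz(im,240+148.5/1.8,v,z)))
"
```

```text
near rim top [40.3 -0.4 59.3]
far rim top [-15.3  -0.3  59.1]
housing [53.1 -0.4 69.4]
```

>>> apply_moves([
  [[-1,0,0,0,0],[-1,0,0,0,0],[-1,0,0,0,0],[-1,0,0,0,0],[-1,0,0,0,0],[-1,0,0,0,0],[-1,0,0,0,0],[-1,0,0,0,0]],
])

```text
time: 24.58
tcp_pos: [515.3, 115.7, 123.4]
ee_rot: [-180.0, 0.0, -159.7]
force: [0.4, 0.5, -0.2]
grip_width: 0.2
```

>>> apply_moves([
  [[-1,6,0,10,0],[-1,6,0,15,0],[-1,0,0,15,0],[-1,0,0,10,0],[-1,0,0,6,0],[-1,0,0,1,0],[-1,0,0,0,0],[-1,0,0,0,0]],
])

```text
time: 25.25
tcp_pos: [504.7, 111.6, 67.1]
ee_rot: [-180.0, 0.1, -159.7]
force: [0.8, -0.1, -0.6]
grip_width: -0.1
```

>>> apply_moves([
  [[-1,0,0,0.7,0],[-1,0,0,0.7,0],[-1,0,0,0.7,0],[-1,0,0,0.7,0],[-1,0,0,0.7,0],[-1,0,0,0,0],[-1,0,0,0,0],[-1,0,0,0,0]],
])

```text
time: 25.92
tcp_pos: [504.5, 111.6, 63.7]
ee_rot: [-180.0, 0.1, -159.7]
force: [-1.2, 0.2, 6.0]
grip_width: -0.2
```

>>> apply_moves([
  [[-1,0,0,0.5,0],[-1,0,0,0.5,0],[-1,0,0,0,0],[-1,0,0,0,0],[-1,0,0,0,0],[-1,0,0,0,0],[-1,0,0,0,0],[-1,0,0,0,0]],
])

```text
time: 26.58
tcp_pos: [504.9, 111.7, 63.2]
ee_rot: [-180.0, 0.1, -159.7]
force: [-0.6, -0.3, 6.6]
grip_width: -0.1
```

>>> apply_moves([
  [[-1,0,0,0.5,0],[-1,0,0,0.3,0],[-1,0,0,0,0],[-1,0,0,0,0],[-1,0,0,0,0],[-1,0,0,0,0],[-1,0,0,0,0],[-1,0,0,0,0]],
])

```text
time: 27.25
tcp_pos: [505.2, 111.8, 62.8]
ee_rot: [-180.0, 0.2, -159.7]
force: [-1.2, 1.1, 7.8]
grip_width: -0.1
```

>>> apply_moves([
  [[-1,0,0,0.5,0],[-1,0,0,0.5,0],[-1,0,0,0,0],[-1,0,0,0,0],[-1,0,0,0,0],[-1,0,0,0,0],[-1,0,0,0,0],[-1,0,0,0,0]],
])

```text
time: 27.92
tcp_pos: [505.6, 111.9, 62.4]
ee_rot: [-180.0, 0.3, -159.7]
force: [-0.5, -0.3, 9.2]
grip_width: 0.0
```

>>> apply_moves([
  [[-1,0,0,0.5,0],[-1,0,0,0,0],[-1,0,0,0,0],[-1,0,0,0,0],[-1,0,0,0,0],[-1,0,0,0,0],[-1,0,0,0,0],[-1,0,0,0,0]],
])

```text
time: 28.58
tcp_pos: [505.7, 112.0, 62.3]
ee_rot: [-180.0, 0.3, -159.7]
force: [-2.7, 0.2, 10.4]
grip_width: -0.3
```

>>> apply_moves([
  [[-1,0,0,0.4,0],[-1,0,0,0.4,0],[-1,0,0,0,0],[-1,0,0,0,0],[-1,0,0,0,0],[-1,0,0,0,0],[-1,0,0,0,0],[-1,0,0,0,0]],
])

```text
time: 29.25
tcp_pos: [505.7, 112.0, 62.2]
ee_rot: [-180.0, 0.3, -159.7]
force: [-3.8, -0.2, 14.0]
grip_width: -0.2
```

>>> apply_moves([
  [[-1,0,0,-3,0],[-1,0,0,-4,0],[-1,-8,0,0,0],[-1,-8,0,0,0],[-1,0,0,2,0],[-1,0,0,1,0],[-1,0,0,1,0],[-1,0,0,0,0]],
])

```text
time: 29.92
tcp_pos: [519.8, 117.4, 62.4]
ee_rot: [180.0, 0.1, -159.7]
force: [1.3, -0.0, 4.1]
grip_width: -0.5
```

>>> apply_moves([
  [[-1,0,0,0.7,0],[-1,0,0,0.7,0],[-1,0,0,0.6,0],[-1,0,0,0,0],[-1,0,0,0,0],[-1,0,0,0,0],[-1,0,0,0,0],[-1,0,0,0,0]],
])

```text
time: 30.58
tcp_pos: [520.0, 117.4, 62.3]
ee_rot: [-180.0, 0.2, -159.7]
force: [-2.9, 0.1, 12.3]
grip_width: 0.2
```

>>> apply_moves([
  [[-1,0,0,-6,0],[-1,0,0,-1,0],[-1,15,0,0,0],[-1,15,0,0,0],[-1,0,0,3,0],[-1,0,0,2,0],[-1,0,0,1,0],[-1,0,0,0,0]],
])

```text
time: 31.25
tcp_pos: [489.7, 106.3, 62.2]
ee_rot: [180.0, -0.2, -159.7]
force: [-6.4, -1.3, 12.3]
grip_width: 0.1
```

>>> apply_moves([
  [[-1,0,0,0.7,0],[-1,0,0,0.4,0],[-1,0,0,0,0],[-1,0,0,0,0],[-1,0,0,0,0],[-1,0,0,0,0],[-1,0,0,0,0],[-1,0,0,0,0]],
])

```text
time: 31.92
tcp_pos: [490.1, 106.4, 62.1]
ee_rot: [180.0, -0.2, -159.7]
force: [-11.0, -2.4, 17.9]
grip_width: -0.1
```

>>> apply_moves([
  [[-1,0,0,-5,0],[-1,0,0,-15,0],[-1,-5,0,-25,0],[-1,-10,0,-25,0],[-1,0,0,-15,0],[-1,0,0,0,0],[-1,0,0,0,0],[-1,0,0,0,0]],
])

```text
time: 32.58
tcp_pos: [504.1, 111.8, 142.6]
ee_rot: [180.0, -0.2, -159.7]
force: [-0.5, 0.2, -0.1]
grip_width: -0.0
```

```bash
python3 -c "
from h import *
im=viewer.get_image('wrist');stat();save(im,'w10.png',(220,40,420,440),1.4)
tips('wrist',im,['spool_center','button'])
im=viewer.get_image('scene');tips('scene',im,['spool_center','jack','jar','pin_tin','small_spool','hammer','clamp'])"
```

```text
t 32.63 tcp [503.8 111.7 142.3] rot [ 179.9   -0.2 -159.7] F [-0.4 -0.6 -0.8] w 0.1
wrist spool_center 0.62 [502.5 110.8  46.7]
scene spool_center 0.65 [509.4 113.4  48.4]
scene jack 0.61 [ 4.205e+02 -5.870e+01 -1.000e-01]
scene jar 0.67 [608.8 426.3   4.1]
scene jar 0.58 [667.9  23.8  -1.3]
scene pin_tin 0.71 [ 6.060e+02  4.223e+02 -4.000e-01]
scene small_spool 0.8 [671.7  24.6  -3.6]
scene hammer 0.84 [729.5   0.8   1.2]
scene clamp 0.91 [ 6.620e+02 -1.692e+02  4.000e-01]
```

View pics/w10.png

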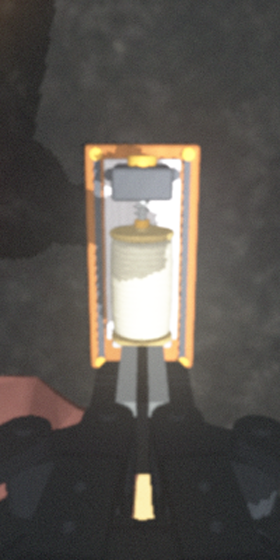

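The spool lies level between plunger and wall. It was touched at both ends and the middle, and its top stood at 62.1–62.3 mm each time. The arm is clear.

```bash
python3 -c "
from h import *
print(ctrl.close_job())"
```

```text
the job is handed in; nothing more can be done
None
```

The large thread spool is in the spring holder, lying level and home between the plunger and the wall. I handed the job in at about 32.6 s of the 58 s, with the arm clear.

**What I did**
- I gripped the spool across its middle and carried it over. By sight, the bay was clamped about 10 mm to −x of its nominal place.
- I first tried to tilt the spool by pressing it down on the wall. At 15 N it would not turn in the grip, so I eased the grip and let it lean by its own weight.
- I gripped it again and pushed it back against the plunger. The push peaked at about 11.4 N in the readings, so about 9.5 mm by the spring rate, short of the stop.
- I pressed it down behind the wall with about 13 N, released it, and pressed it home from above with the fingers shut, up to 14 N in the middle.

**Last checks**
- **Height and level:** Touching the top at the middle and both ends gave 62.2, 62.3 and 62.1 mm, against 62.4 mm expected. Before the final press the middle stood about 1.5 mm higher. The touch at the plunger end was a little firm, at 18 N down and 11 N along the bay.
- **Picture:** The last wrist image shows the spool in the bay, between plunger and wall.
- **Bystanders:** The networks found the jack, jar, small spool, hammer and clamp within about 6 mm of their first places.
- **Disagreements:** The final tin detection was a mix-up: it landed on the jar's place, so the tin was not rechecked. I only moved well clear of it. The scene camera also put the spool about 7 mm further to +x than the wrist camera did. I relied on the wrist view and the touches.
- **Pictures:** I viewed 12 in all, two over the budget.

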